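Swing the pot-filler tap over the red saucepan

TASK

Swing the tap over the red saucepan: push its swinging arm round gently with a fingertip, without gripping it, until the outlet at its end is above the middle of the red saucepan. Leave both saucepans, the pepper mill and the spice jar where they stand.

Things in the scene. Friction and masses are not known exactly. Their poses are not given: they have to be found in the camera images.
- pivot (a point): point on the vertical swing axis at the height of the arm's centre line, 240 mm above the counter, inside the round cap (40 mm diameter, 218 to 262 mm high) that turns on top of the tap post together with the arm.
- outlet (a point): centre of the mouth of the tap's outlet (dark ring, 26 mm diameter), 205 mm horizontally from the swing axis, 202 mm above the counter. The arm is a level round chrome bar, 22 mm diameter, centre line 240 mm high, straight from the pivot to its end, where it turns down into the outlet. At the start it points roughly towards the robot, between the two pans.
- swing (a joint): angle of the tap's arm in rad about the vertical, anticlockwise from above positive, range -1.6 to 1.6; 0 is along the tap body's own -x. Turning it takes 2 to 3 N of sideways push at 140 mm from the axis; it has no spring and stays where it is left.
- red_pan: red saucepan, open on top, loose, about 0.9 kg, on one of the two burners (left or right varies). Origin at the centre of its underside, z up. Round, 160 mm across, 90 mm high; its rim is 150 mm above the counter. A black rod handle runs out along its own -x to 215 mm from the centre, its end 86 mm above the underside. It stands about as far from the pivot as the outlet (within 20 mm).
- steel_pan: bare metal saucepan of the same size and shape as the red one, on the other burner; leave it alone. Origin at the centre of its underside.
- mill: dark wooden pepper mill, 54 mm wide, 160 mm high, loose, standing on the counter beside the tap post; leave it alone. Origin at the centre of its underside.
- spice: amber glass spice jar with yellow lid, 54 mm wide, 110 mm high, loose, standing on the counter on the other side of the tap post; leave it alone. Origin at the centre of its underside.
- hob: white gas hob, fixed, 300 by 560 by 30 mm (long side across the robot's view), with black pan grates whose tops are 60 mm above the counter; burner centres at (45, 140) and (45, -140) mm in its frame. Origin at the centre of its underside.
- tap: chrome tap with its swinging arm: the fixed post is 32 mm in diameter on a 64 mm round foot and stands on the counter just beyond the far long edge of the hob. Origin at the centre of the foot's underside, z up.

How it is judged:
At the end, for the whole second after the job is handed in: The tap's outlet is at rest above the middle of the red saucepan (within 25 mm horizontally of its centre); both pans, the mill and the jar stand upright within 20 mm of where they were (horizontal distance between outlet and red_pan below 0.025 m and velocity of joint swing between -0.05 and 0.05 rad/s and distance of each of red_pan, steel_pan, mill, spice from where it was at the start of the episode below 0.02 m and angle between each of red_pan, steel_pan, mill, spice's own z axis and vertical below 0.15 rad); the robot touches nothing.
It fails at once if a saucepan was moved by more than 20 mm, or lifted (distance of any of red_pan, steel_pan from where it was at the start of the episode above 0.02 m).
It fails at once if the pepper mill or the spice jar was moved by more than 20 mm, lifted or tipped over (distance of any of mill, spice from where it was at the start of the episode above 0.02 m or angle between any of mill, spice's own z axis and vertical above 0.3 rad).
It fails at once if the tap's arm was flung round (faster than 2.5 rad/s) (velocity of joint swing above 2.5 rad/s or velocity of joint swing below -2.5 rad/s).
It fails at once if the tap's arm was gripped or shoved hard (more than 30 N between the fingers and it) (contact force between the fingers and tap above 30 N).
It also fails if it takes over 38 s, if anything falls off the work surface, if the arm or the gripper's body presses on something with over 40 N, if the wrist force passes 120 N, or if a joint passes its speed limit or range.

ROBOT

A 6-joint arm with a two-finger parallel gripper is mounted at the origin on the work surface. World frame = base frame: x ahead of the robot, y to its left, z up, the work surface at z = 0. Lengths are in m, angles in rad, forces in N, time in s.
With the tool pointing down it reaches from about 0.35 to 0.775 m from the base axis. Payload 7.3 kg.
Tool frame: the origin (TCP) lies at the very end of the fingers, on their centre line; the grasp point (between the pads) lies 19 mm behind it (pinch_z is the distance from the TCP to the grasp point, in m); z points along the fingers, y is the line along which they close (so a half turn about z gives the same grasp; the last joint's range is limited). The gripper opens to 92 mm and grips with 3 to 60 N. Pads are 19 mm wide; open, the fingers measure 130 mm over their backs; the gripper's body (75 mm by 190 mm) begins 47 mm behind the grasp point.
Start: joints at [-1.359, 0.342, 1.524, -0, 1.275, -0.146], TCP at [0.184, -0.492, 0.227] pointing down, gripper open.
Joint ranges: [-2.53, 2.53], [-0.77, 2.02], [0.04, 2.7], [-1, 4.14], [0.28, 2.66], [-3.11, 3.11]. Speed limits (rad/s): [2.57, 2.57, 3.14, 3.14, 3.14, 3.14].

INTERFACE

Orientations are given as [roll, pitch, yaw] about the fixed x, y, z axes, in that order (R = Rz(yaw) Ry(pitch) Rx(roll)).
In Python, from cell import * gives the robot as it stands.
- The arm moves only by the tool arm_command, never from a script. Its arguments are lists of equal length, an entry for each row: "fingers": the gripper command: -1 is fully open, 1 is shut, values between are in proportion; "travel": the shift along the tool's x, y, z in m, a list of three; "dr": the turn, a rotation vector about the tool's x, y, z in degrees, a list of three. In form: {"fingers": [fingers, ...], "travel": [[x, y, z], ...], "dr": [[wx, wy, wz], ...]}. A call has 1 to 8 rows; each row is the pose to reach, as a shift and turn from the pose commanded when the call began, along the tool's axes at that moment; what a row does not reach only later rows make up. A row lasts 1/12 s, in which the tool goes at most 41.7 mm and 7.16 degrees, less where a joint would pass 70% of its speed; a pose out of reach is approached as far as the arm can. A call with a gripper value outside its range is refused whole. The fingers move at their own pace and stop on an object; "squeeze" is the grip in N (left out, the last holds). Time passes only in rows, so rows that repeat a pose let the fingers close. It gives the time, the measured TCP pose, the force, the opening and the grip force at its end, in the units of the state.
- observe(): the state, without advancing time (a new reading comes with each control period).
- read_camera(name): name is "side" or "top"; returns a dict with "color" (400x640x3 uint8, blue, green, red), "z_map" (400x640 float32, m along the optical axis (not along the pixel's ray), 0 where there is no reading), "fx", "fy", "cx", "cy" (pixels), "R" (3x3) and "t" (3): a world point X has camera coordinates R X + t. Camera axes: x right, y down, z forward; pixel columns grow to the right and rows downward; lengths in m; the calibration is good to about 2 mm. A picture is of the moment at which its call begins.
- hand_in(): hands the job in; it is judged then, once.
The state is a dict: "time": time; "qpos": joint angles; "qvel": joint speeds; "joint_efforts": joint torques, N m; "tool_pos": TCP position; "tool_rot": TCP orientation; "contact_force": force on the tool from outside, world axes, zero at the start; "torque": the same for the moment, N m; "opening": finger opening in m; "grip_force": force on a finger pad.
Only numpy, scipy, OpenCV 4.12 (cv2) and the standard library are available. Lean on these libraries where they do the work, as an engineer would, in place of code of your own. Each camera call takes 0.05 s, during which the arm holds its last target. There are 200 camera calls.

## Working session

There is one attempt and no reset: what is moved stays moved. The work goes in short steps, Python scripts to look and compute and a tool call to move; the robot and the scene stay as the last step left them, time stands still between calls to the robot, and variables do not carry over. Pictures are saved under pics/ and viewed, at most 10 in all, crops included, and the job is handed in when it is done.

Besides the shell and the picture viewer there is one more tool, called as name(argument=value, ...), one argument or row to a line, values as JSON. arm_command: Moves the arm, as the interface text tells. Its arguments: {"type":"object","properties":{"fingers":{"type":"array","items":{"type":"number"}},"travel":{"type":"array","items":{"type":"array","items":{"type":"number"}}},"dr":{"type":"array","items":{"type":"array","items":{"type":"number"}}},"squeeze":{"type":"number"}},"required":["fingers","travel","dr"]}

```bash
mkdir -p pics; cat > h.py <<'E'
from cell import *
import numpy as np, cv2
def cloud(c):
    z=c["z_map"]; v,u=np.indices(z.shape)
    P=np.stack([(u-c["cx"])/c["fx"]*z,(v-c["cy"])/c["fy"]*z,z],-1)
    X=(P-np.array(c["t"]))@np.array(c["R"]); X[z==0]=np.nan
    return X
E
python3 - <<'E'
from h import *
s=observe();print(s["time"],s["tool_pos"],s["tool_rot"])
for n in("top","side"):
    c=read_camera(n);cv2.imwrite(f"pics/{n}.png",c["color"]);np.save(n+".npy",cloud(c));np.save(n+"c.npy",c["color"])
    print(n,c["fx"],-np.array(c["R"]).T@c["t"])
E
```

```text
0.0 [ 0.18379775 -0.49133342  0.22606178] [-3.14007858e+00 -2.29964564e-04  3.57781088e-01]
top 519.6925367904806 [0.37329424 0.02282423 1.44026751]
side 361.5247926984765 [0.36397262 0.37813804 0.70844918]
```

View pics/top.png

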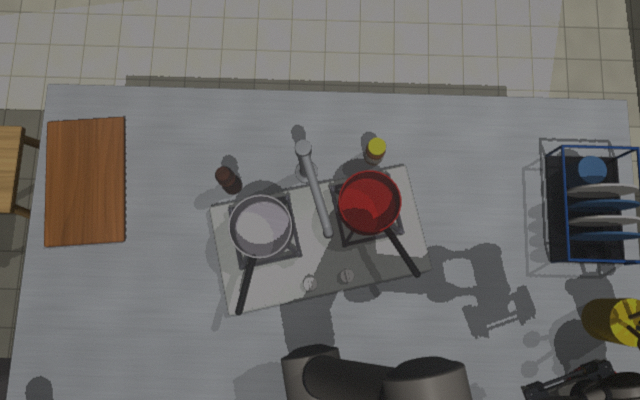

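View pics/side.png

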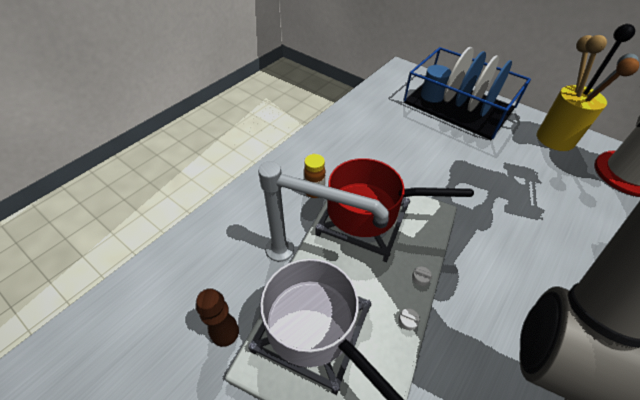

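The top view shows the pivot cap at about (303,147), the arm's end at (327,234), the red pan at (369,203) on the right, the steel pan at (262,226), the mill at (226,178) and the jar at (376,148). The side view agrees.

```bash
python3 - <<'E'
from h import *
from scipy.optimize import least_squares
X=np.load("top.npy");C=np.load("topc.npy").astype(int)
def fit(m,r):
    P=X[m][:,:2]; f=least_squares(lambda p:np.hypot(*(P-p).T)-r,np.median(P,0),loss="soft_l1",f_scale=.002);print(m.sum(),P.mean(0),f.x,np.std(f.fun));return f.x
v,u=np.indices(X.shape[:2])
def box(a,b,c,d):return (u>=a)&(u<=c)&(v>=b)&(v<=d)
z=X[...,2]
red=(C[...,2]>C[...,1]+40)&(C[...,2]>C[...,0]+40)
rim=lambda m:m&(z>.143)&(z<.156)
rp=fit(rim(red&box(330,165,408,240)),.078)
sp=fit(rim(box(225,190,298,260)),.078)
m=box(285,130,325,165)&(z>.25);print("cap",m.sum(),X[m].mean(0),np.ptp(X[m],axis=0))
cp=X[m][:,:2].mean(0)
m=box(295,135,340,245)&(z>.225);P=X[m];d=np.hypot(*(P[:,:2]-cp).T);Q=P[(d>.04)]
L=cv2.fitLine(Q[:,:2].astype(np.float32),cv2.DIST_HUBER,0,.01,.01).ravel();print("arm line",L,"z",np.percentile(Q[:,2],[5,50,98]),d.max())
for n,b in(("mill",(212,160,245,195)),("jar",(362,135,390,168))):
    m=box(*b)&(z>.09);print(n,m.sum(),X[m].mean(0),X[m].max(0))
v=rp-cp;print("R",np.hypot(*v),"ang target",np.degrees(np.arctan2(v[1],v[0])),"now",np.degrees(np.arctan2(L[1],L[0])))
m=box(380,215,425,280)&(z>.1);print("handle",X[m].min(0),X[m].max(0))
E
```

```text
252 [ 0.61120766 -0.0920961 ] [ 0.60152346 -0.08729621] 0.0011995003755677091
344 [0.53151131 0.18947687] [0.53029347 0.18624345] 0.0014198650953857763
cap 257 [0.7004454  0.07971363 0.25959746] [0.0595178  0.03798887 0.01844521]
arm line [0.94802743 0.31818852 0.58123225 0.03973788] z [0.23669937 0.24808571 0.25391509] 0.2100748544059968
mill 330 [0.6558898  0.28244484 0.14161029] [0.68038227 0.30778355 0.16650938]
jar 272 [ 0.75477106 -0.10726977  0.10891267] [ 0.77993784 -0.08418837  0.11706356]
R 0.19410779845302037 ang target -120.638768829809 now 18.553408Traceback (most recent call last):
  File "<stdin>", line 20, in <module>
  File "<stdin>", line 7, in box
ValueError: operands could not be broadcast together with shapes (400,640) (2,)
```

```bash
cat >> h.py <<'E'
PIV=np.array([.705,.081])
def plan(th,off,z,r=.14):
    """travel, dr from present pose to arm angle th (deg), off m behind centre line"""
    from scipy.spatial.transform import Rotation as Ro
    s=observe();R=Ro.from_euler("xyz",s["tool_rot"]);p=np.array(s["tool_pos"])
    a=np.radians(th);e=np.array([np.cos(a),np.sin(a)]);t=np.array([-e[1],e[0]])
    q=np.append(PIV+r*e-off*t,z);T=Ro.from_euler("xyz",[np.pi,0,a+np.pi])
    print(th,"goal",q.round(3),"travel",R.inv().apply(q-p).round(4),"dr",np.degrees((R.inv()*T).as_rotvec()).round(1))
E
python3 - <<'E'
from h import *
X=np.load("top.npy");v,u=np.indices(X.shape[:2]);z=X[...,2]
for n in("top","side"):
    X=np.load(n+".npy");v,u=np.indices(X.shape[:2]);z=X[...,2]
    m=(z>.256)&(z<.27)&(np.hypot(X[...,0]-.705,X[...,1]-.08)<.05);P=X[m];print(n,m.sum(),P.mean(0),P.min(0),P.max(0))
    m=(z>.2)&(z<.256)&(np.hypot(X[...,0]-.52,X[...,1]-.02)<.05);P=X[m];print(" end",m.sum(),P.min(0),P.max(0))
for o in(.09,.05): plan(-161.4,o,.30);
plan(-161.4,.06,.212)
E
```

```text
top 212 [0.70458521 0.08090755 0.26115959] [0.68619882 0.06119925 0.25614605] [0.72416429 0.09918812 0.26855718]
 end 308 [0.4984568  0.00394119 0.20015399] [0.56939512 0.04318633 0.25497204]
side 337 [0.70109679 0.08225747 0.26201938] [0.68372263 0.06095898 0.25604602] [0.72202511 0.09999847 0.26483451]
 end 693 [0.49650732 0.00709489 0.20222112] [0.56928291 0.04385637 0.25324043]
-161.4 goal [0.544 0.122 0.3  ] travel [ 0.5517 -0.4483 -0.0732] dr [-0.1 -0.   1.9]
-161.4 goal [0.556 0.084 0.3  ] travel [ 0.5504 -0.4083 -0.0732] dr [-0.1 -0.   1.9]
-161.4 goal [0.553 0.093 0.212] travel [ 0.5507 -0.4182  0.0148] dr [-0.1 -0.   1.9]
```

arm_command(
  fingers=[1,1,1,1,1,1,1,1],
  travel=[
    [0,0,-0.04],
    [0,0,-0.08],
    [0.02,-0.02,-0.1],
    [0.05,-0.04,-0.1],
    [0.08,-0.065,-0.1],
    [0.11,-0.09,-0.1],
    [0.14,-0.115,-0.1],
    [0.17,-0.14,-0.1],
  ],
  dr=[
    [0,0,0],
    [0,0,0],
    [0,0,0],
    [0,0,0],
    [0,0,0],
    [0,0,0],
    [0,0,0],
    [0,0,0],
  ],
  squeeze=20,
)

```text
time: 0.77
tool_pos: [0.2944, -0.2992, 0.3265]
tool_rot: [-3.141, -0.0, 0.357]
contact_force: [1.4, -0.3, 0.6]
opening: 0.0432
grip_force: 0.0
```

arm_command(
  fingers=[1,1,1,1,1,1,1,1],
  travel=[
    [0.03,-0.025,0],
    [0.06,-0.05,0],
    [0.09,-0.075,0],
    [0.12,-0.1,0],
    [0.15,-0.125,0],
    [0.18,-0.15,0],
    [0.21,-0.175,0],
    [0.24,-0.2,0],
  ],
  dr=[
    [0,0,0],
    [0,0,0],
    [0,0,0],
    [0,0,0],
    [0,0,0],
    [0,0,0],
    [0,0,0],
    [0,0,0],
  ],
)

```text
time: 1.43
tool_pos: [0.4492, -0.0277, 0.3266]
tool_rot: [3.142, 0.0, 0.358]
contact_force: [0.8, 0.7, 0.7]
opening: 0.0004
grip_force: 0.0
```

```bash
python3 - <<'E'
from h import *
s=observe();print(s["time"],s["tool_pos"],s["tool_rot"],s["contact_force"],s["opening"],s["qpos"])
plan(-161.4,.07,.33);plan(-161.4,.07,.212)
E
```

```text
1.4333 [ 0.44922336 -0.02766231  0.32656055] [3.14156981e+00 2.72724780e-04 3.57967632e-01] [0.75875738 0.72395106 0.69135989] 0.0004091702693900769 [-2.31953747e-01  1.37871563e-01  1.52085321e+00 -1.71357943e-04
  1.48308180e+00  9.80889975e-01]
-161.4 goal [0.55  0.103 0.33 ] travel [ 0.14   -0.0868 -0.0035] dr [0.  0.  1.9]
-161.4 goal [0.55  0.103 0.212] travel [ 0.1401 -0.0868  0.1145] dr [0.  0.  1.9]
```

arm_command(
  fingers=[1,1,1,1,1,1,1,1],
  travel=[
    [0.03,-0.02,0],
    [0.06,-0.04,0],
    [0.09,-0.06,0],
    [0.12,-0.08,0],
    [0.14,-0.087,0],
    [0.14,-0.087,0.035],
    [0.14,-0.087,0.07],
    [0.14,-0.087,0.09],
  ],
  dr=[
    [0,0,0],
    [0,0,0],
    [0,0,1],
    [0,0,2],
    [0,0,2],
    [0,0,2],
    [0,0,2],
    [0,0,2],
  ],
)

```text
time: 2.1
tool_pos: [0.548, 0.1013, 0.2326]
tool_rot: [-3.14, 0.005, 0.324]
contact_force: [-0.5, -0.4, -0.2]
opening: 0.0007
grip_force: 0.0
```

arm_command(
  fingers=[1,1,1,1],
  travel=[
    [0,0,0.015],
    [0,0,0.024],
    [0,0,0.024],
    [0,0,0.024],
  ],
  dr=[
    [0,0,0],
    [0,0,0],
    [0,0,0],
    [0,0,0],
  ],
)

```text
time: 2.43
tool_pos: [0.5497, 0.1008, 0.2129]
tool_rot: [3.142, 0.0, 0.323]
contact_force: [0.5, -0.9, 1.0]
opening: 0.0005
grip_force: 0.0
```

```bash
python3 - <<'E'
from h import *
s=observe();print(s["contact_force"])
for th,o in((-161.4,.035),(-156,.031),(-150,.031),(-145,.031),(-140,.031),(-135,.031),(-130,.031),(-125,.031)):plan(th,o,.212)
c=read_camera("side");cv2.imwrite("pics/s2.png",c["color"])
E
```

```text
[ 0.45033725 -0.9092196   1.03457688]
-161.4 goal [0.561 0.07  0.212] travel [0.001  0.0333 0.0009] dr [ 0.   0.  -0.1]
-156 goal [0.564 0.052 0.212] travel [-0.0013  0.0506  0.0009] dr [ 0.   0.  -5.5]
-150 goal [0.568 0.038 0.212] travel [-0.0023  0.0656  0.0009] dr [  0.    0.  -11.5]
-145 goal [0.573 0.026 0.212] travel [-0.002   0.0781  0.0009] dr [  0.    0.  -16.5]
-140 goal [0.578 0.015 0.212] travel [-0.0006  0.0905  0.0009] dr [  0.    0.  -21.5]
-135 goal [0.584 0.004 0.212] travel [0.0019 0.1028 0.0009] dr [ -0.    0.  -26.5]
-130 goal [ 0.591 -0.006  0.212] travel [0.0055 0.1148 0.0009] dr [ -0.    0.  -31.5]
-125 goal [ 0.599 -0.016  0.212] travel [0.0101 0.1264 0.0009] dr [ -0.    0.  -36.5]
```

View pics/s2.png

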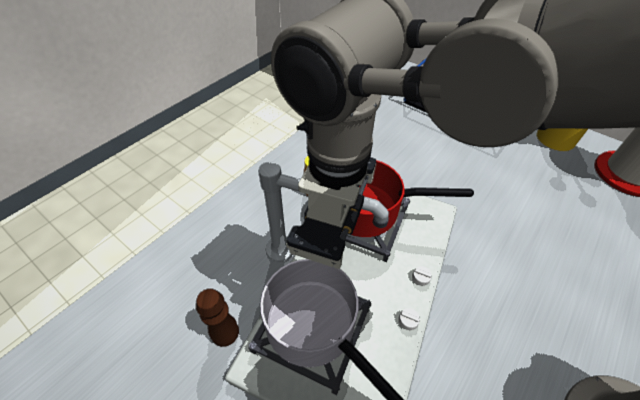

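The closed fingers stand at about (335,215) in the side view, left of the arm, above the steel pan's rim and clear of it. Now I push slowly.

arm_command(
  fingers=[1,1,1,1,1,1,1,1],
  travel=[
    [0,0.008,0],
    [0,0.016,0],
    [0,0.024,0],
    [0,0.03,0],
    [0,0.034,0],
    [0,0.037,0],
    [0,0.04,0],
    [-0.001,0.043,0],
  ],
  dr=[
    [0,0,0],
    [0,0,0],
    [0,0,0],
    [0,0,0],
    [0,0,0],
    [0,0,-1],
    [0,0,-2],
    [0,0,-3],
  ],
)

```text
time: 3.15
tool_pos: [0.5623, 0.06, 0.2128]
tool_rot: [-3.141, -0.0, 0.377]
contact_force: [-0.5, 3.7, 0.2]
opening: 0.0004
grip_force: 1.3
```

```bash
python3 - <<'E'
from h import *
for th,o in((-150,.031),(-145,.031),(-140,.031),(-135,.031),(-130,.031)):plan(th,o,.212)
E
```

```text
-150 goal [0.568 0.038 0.212] travel [-0.0026  0.0228  0.0007] dr [-0.  -0.  -8.4]
-145 goal [0.573 0.026 0.212] travel [-0.0029  0.0353  0.0007] dr [ -0.   -0.  -13.4]
-140 goal [0.578 0.015 0.212] travel [-0.0022  0.0478  0.0007] dr [ -0.   -0.  -18.4]
-135 goal [0.584 0.004 0.212] travel [-0.0004  0.0602  0.0007] dr [ -0.   -0.  -23.4]
-130 goal [ 0.591 -0.006  0.212] travel [0.0025 0.0723 0.0007] dr [ -0.   -0.  -28.4]
```

Contact at about 3.7 N, as expected.

arm_command(
  fingers=[1,1,1,1,1,1,1,1],
  travel=[
    [-0.001,0.006,0],
    [-0.001,0.012,0],
    [-0.002,0.018,0],
    [-0.003,0.024,0],
    [-0.003,0.03,0],
    [-0.003,0.036,0],
    [-0.003,0.042,0],
    [-0.002,0.048,0],
  ],
  dr=[
    [0,0,-2],
    [0,0,-4],
    [0,0,-6.5],
    [0,0,-9],
    [0,0,-11.5],
    [0,0,-14],
    [0,0,-16.5],
    [0,0,-18.5],
  ],
)

```text
time: 3.82
tool_pos: [0.5775, 0.0147, 0.2126]
tool_rot: [-3.14, 0.0, 0.702]
contact_force: [-2.5, 2.4, 1.8]
opening: 0.0006
grip_force: 1.6
```

```bash
python3 - <<'E'
from h import *
for th,o in((-135,.030),(-130,.030),(-127,.03),(-124,.03),(-121.4,.030)):plan(th,o,.212)
c=read_camera("top");cv2.imwrite("pics/t3.png",c["color"][100:300,200:450].repeat(3,0).repeat(3,1))
E
```

```text
-135 goal [0.585 0.003 0.212] travel [-0.0018  0.0135  0.0006] dr [-0.1  0.  -4.8]
-130 goal [ 0.592 -0.007  0.212] travel [-0.0029  0.0259  0.0006] dr [-0.1  0.  -9.8]
-127 goal [ 0.597 -0.013  0.212] travel [-0.003   0.0334  0.0006] dr [ -0.1   0.  -12.8]
-124 goal [ 0.602 -0.018  0.212] travel [-0.0027  0.0409  0.0006] dr [ -0.1   0.  -15.8]
-121.4 goal [ 0.606 -0.023  0.212] travel [-0.0021  0.0474  0.0006] dr [ -0.1   0.  -18.4]
```

View pics/t3.png

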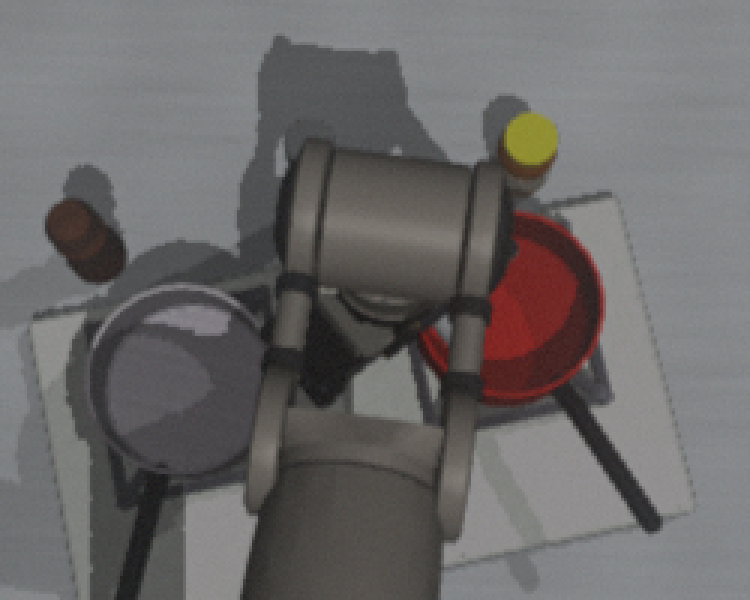

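The robot hides the tap at (400,300). Both pans, the mill at (85,240) and the jar at (530,150) are untouched. I'll finish the push, slowing at the end, then back off and check.

arm_command(
  fingers=[1,1,1,1,1,1,1,1],
  travel=[
    [-0.001,0.006,0],
    [-0.002,0.0135,0],
    [-0.002,0.02,0],
    [-0.003,0.026,0],
    [-0.003,0.0335,0],
    [-0.003,0.041,0],
    [-0.002,0.045,0],
    [-0.002,0.047,0],
  ],
  dr=[
    [0,0,-2.5],
    [0,0,-5],
    [0,0,-7.5],
    [0,0,-10],
    [0,0,-13],
    [0,0,-16],
    [0,0,-17.5],
    [0,0,-18.5],
  ],
)

```text
time: 4.53
tool_pos: [0.6064, -0.023, 0.2125]
tool_rot: [-3.141, 0.0, 1.022]
contact_force: [-1.8, 1.8, 0.2]
opening: 0.0006
grip_force: 1.4
```

```bash
python3 - <<'E'
from h import *
plan(-121.4,.030,.212)
c=read_camera("side");X=cloud(c);cv2.imwrite("pics/s4.png",c["color"])
E
```

```text
-121.4 goal [ 0.606 -0.023  0.212] travel [ 0.0001 -0.0001  0.0005] dr [-0.1  0.  -0. ]
```

View pics/s4.png

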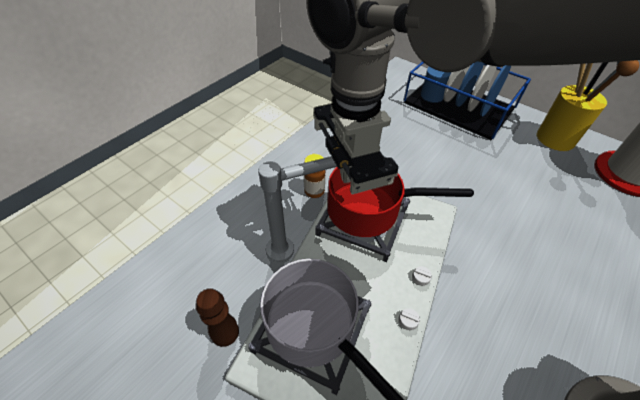

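The side view shows the arm running from the cap at (270,172) behind the fingers at (360,180), towards the red pan. Backing off and lifting clear.

arm_command(
  fingers=[1,1,1,1,1,1,1,1],
  travel=[
    [0,-0.01,0],
    [0,-0.03,0],
    [0,-0.05,0],
    [0,-0.05,-0.03],
    [0,-0.05,-0.06],
    [0,-0.05,-0.09],
    [0,-0.05,-0.12],
    [0,-0.05,-0.12],
  ],
  dr=[
    [0,0,0],
    [0,0,0],
    [0,0,0],
    [0,0,0],
    [0,0,0],
    [0,0,0],
    [0,0,0],
    [0,0,0],
  ],
)

```text
time: 5.25
tool_pos: [0.5659, 0.0031, 0.3395]
tool_rot: [3.13, -0.005, 1.021]
contact_force: [0.3, -0.9, 0.5]
opening: 0.0003
grip_force: 0.0
```

arm_command(
  fingers=[1,1,1,1,1,1,1,1],
  travel=[
    [-0.015,-0.03,0],
    [-0.03,-0.06,0],
    [-0.045,-0.09,0],
    [-0.06,-0.12,0],
    [-0.075,-0.15,0],
    [-0.09,-0.18,0],
    [-0.1,-0.2,0],
    [-0.1,-0.2,0],
  ],
  dr=[
    [0,0,0],
    [0,0,0],
    [0,0,0],
    [0,0,0],
    [0,0,0],
    [0,0,0],
    [0,0,0],
    [0,0,0],
  ],
)

```text
time: 5.92
tool_pos: [0.3378, 0.023, 0.3329]
tool_rot: [3.141, -0.0, 1.021]
contact_force: [0.8, -0.0, 0.9]
opening: 0.0004
grip_force: 0.0
```

```bash
python3 - <<'E'
from h import *
print(observe()["tool_pos"],observe()["contact_force"])
for n in("top","side"):
    c=read_camera(n);X=cloud(c);z=X[...,2]
    cv2.imwrite(f"pics/f{n}.png",c["color"])
    d=X[...,:2]-PIV;r=np.hypot(d[...,0],d[...,1])
    a=np.degrees(np.arctan2(d[...,1],d[...,0]))
    m=(z>.225)&(z<.256)&(r>.05)&(r<.225)&(abs(a+121)<20)
    print(n,m.sum(),"arm angle",np.median(a[m]),"rmax",r[m].max() if m.any() else 0)
E
```

```text
[0.3377869  0.02299512 0.33294646] [ 0.79119886 -0.03912168  0.8927819 ]
top 647 arm angle -122.2560687019154 rmax 0.21523604755598344
side 987 arm angle -124.5738059311917 rmax 0.21423013643925723
```

View pics/ftop.png

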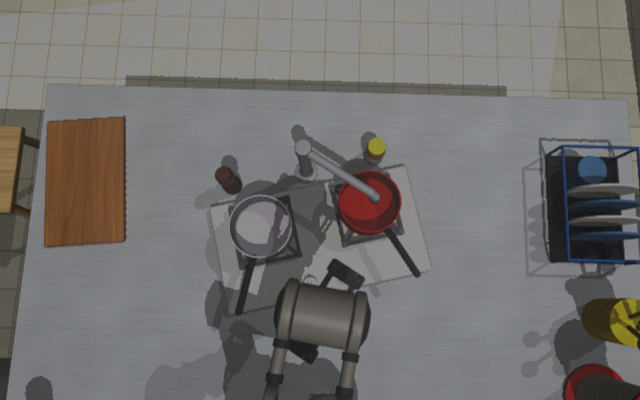

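The top view shows the arm's end at (376,197) over the red pan's centre at (369,203), allowing for parallax. The measured angle is -122.3° against a target of -121.4°. The pans, mill and jar are unmoved and the robot is clear.

```bash
python3 -c "
from cell import *
print(hand_in())"
```

```text
the job is handed in; nothing more can be done
None
```

The tap's outlet is over the red saucepan, about 8 mm from its centre by my measurement (limit 25 mm). The pans, mill and jar look unmoved in the last picture, and the job was handed in at about 6 s; no verdict came back.

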